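# Weight a board flat on two bearers

### The job

Set up the thin board to be pressed flat: with the things on the front part of the bench, lay the two identical thick short wooden offcuts as bearers, one on each black rubber pad of the plywood base, centred on the pad and lying along it. Then lay the long thin board flat across both bearers, squarely over the middle of the plywood base, and last put the green carton of screws upright (the way up it stands now) on top as the weight, centred on the board and with its long side along the board. Leave the sanding block and the tape measure where they are.

Things in the scene. Friction and masses are not known exactly. Their poses are not given: they have to be found in the camera images.
- base_board: fixed pale plywood pressing base on the bench right of the saw's handle arm, 124 (x) x 172 (y) x 6 thick, a small screw head in each corner, with the two rubber pads on it; origin at the centre of its underside, which lies on the bench (z = 0); its y runs to the left from pad to pad, x away from the robot
- pad_left: left of two fixed black rubber pads on the plywood base (the one on its left side, seen from the robot), a strip 106 (x, along its length) x 50 (y) x 3 thick, its top 9 above the bench; origin at the centre of its underside, its axes parallel to the base's; the pads' centres are 92 to 108 apart
- pad_right: right of two fixed black rubber pads on the plywood base (the one on its right side, seen from the robot), a strip 106 (x, along its length) x 50 (y) x 3 thick, its top 9 above the bench; origin at the centre of its underside, its axes parallel to the base's
- bearer_1: one of two identical thick short sawn wooden offcuts, a plain brown block, narrower and higher than the sanding block and without its orange underside, 45 (x) x 100 (y) x 35 high (z); starts flat on the bench left of the saw's handle arm, in front of the saw (the like ones at the back of the bench belong to the room); origin at the centre of its underside
- bearer_2: one of two identical thick short sawn wooden offcuts, a plain brown block, narrower and higher than the sanding block and without its orange underside, 45 (x) x 100 (y) x 35 high (z); starts flat on the bench left of the saw's handle arm, in front of the saw (the like ones at the back of the bench belong to the room); origin at the centre of its underside
- thin_board: the long thin sawn board, 55 (x) x 160 (y, its length) x 22 thick (z), 0.08 to 0.15 kg; starts flat on the bench right of the saw's handle arm; origin at the centre of its underside
- carton: closed rigid green carton of screws, 61 (x) x 95 (y, its long side) x 46 high (z), 0.35 to 0.5 kg; starts on the bench left of the saw's handle arm, in front of the saw (the like ones at the back of the bench belong to the room); origin at the centre of its underside
- sanding_block: bystander: brown sanding block with an orange abrasive edge underneath, 63 x 100 x 29 high, loose, stands among the bearers and the carton; origin at the centre of its underside; leave it
- saw_handle_tip (a point): obstacle: a fixed point on top of the orange knob end of the mitre saw's handle arm, which is 52 wide (y) and 80 high and reaches from here away from the robot to the saw; the saw's table (82 high) begins 0.26 m beyond this point in x, and its raised head overhangs from there on, so cross from side to side near this point, 0.15 m above it or more
- tape_measure: bystander: yellow tape measure lying flat, 68 x 85 x 31 high, loose, far right; origin at the centre of its underside; leave it

How it is judged:
By the outcome, as a careful person would: the job done as asked, in the order asked, and still so for the second after the job is handed in, with the robot touching nothing.
It also fails if it takes over 128 s, if anything falls off the work surface, if the arm or the gripper's body presses on something with over 40 N, if the wrist force passes 120 N, or if a joint passes its speed limit or range.

### The arm

A 6-joint arm with a two-finger parallel gripper is mounted at the origin on a cart in front of the work surface, level with it; the furniture and walls round the work are solid. World frame = base frame: x ahead of the robot, y to its left, z up, the work surface at z = 0. Lengths are in mm, angles in rad, forces in N, time in s.
With the tool pointing down it reaches from about 275 to 750 mm from the base axis. Payload 10.2 kg.
Tool frame: the origin (TCP) lies at the very end of the fingers, on their centre line; the grasp point (between the pads) lies 19 mm behind it; z points along the fingers, y is the line along which they close (so a half turn about z gives the same grasp; the last joint's range is limited). The gripper opens to 88 mm and grips with 3 to 60 N. Pads are 18 mm wide; open, the fingers measure 123 mm over their backs; the gripper's body (75 mm by 187 mm) begins 45 mm behind the grasp point.
Start: joints at [-1.391, 0.313, 1.498, -0, 1.331, -0.223], TCP at [205.786, -482.994, 238.72] pointing down, gripper open.
Joint ranges: [-2.94, 2.94], [-0.97, 2.17], [0.19, 2.56], [-1.23, 4.37], [0.02, 3.11], [-2.88, 2.88]. Speed limits (rad/s): [2.39, 2.39, 3.01, 3.14, 3.14, 3.14].

### API

Orientations are given as a 3x3 rotation matrix whose columns are the frame's x, y, z axes.
In Python, from plant import r gives the robot as it stands.
- The arm moves only by the tool drive_tool, never from a script. Its argument "commands" is a list of rows, each a list of 3 entries, a list of its own where there are three numbers: the shift along the tool's x, y, z each as a share of 300 mm, from -1 to 1, then the turn about the tool's z as a share of pi/2 rad, from -1 to 1, then the opening, from 0 (shut) to 1 (fully open). A call has 1 to 12 rows; each row is the pose to reach, as a shift and turn from the pose commanded when the call began, along the tool's axes at that moment; what a row does not reach only later rows make up. A row lasts 1/12 s, in which the tool goes at most 41.7 mm and 7.16 degrees, less where a joint would pass 70% of its speed; a pose out of reach is approached as far as the arm can. A call with a number of a shift or a turn outside -1 to 1 is refused whole. A call with a gripper value outside its range is refused whole. The fingers move at their own pace and stop on an object; "grip_force" is the grip in N (left out, the last holds). Time passes only in rows, so rows that repeat a pose let the fingers close. It gives the time, the measured TCP pose, the force, the opening and the grip force at its end, in the units of the state.
- r.state(): the state, without advancing time (a new reading comes with each control period).
- r.snapshot(name): name is "scene" or "top" or "wrist"; returns a dict with "frame" (480x640x3 uint8, red, green, blue), "mtx" (3x3 intrinsics, pixels), "origin" and "orientation" of the camera in the world. Camera axes: x right, y down, z forward; pixel columns grow to the right and rows downward; lengths in mm; the calibration is good to about 2 mm. A picture is of the moment at which its call begins. There is no depth.
- r.close_job(): hands the job in; it is judged then, once.
The state is a dict: "time_s": time; "joint_positions": joint angles; "joint_velocities": joint speeds; "joint_efforts": joint torques, N m; "position": TCP position; "orientation": TCP orientation; "ft_force": force on the tool from outside, world axes, zero at the start; "torque": the same for the moment, N m; "finger_gap": opening from 0.0 (shut) to 1.0 (fully open); "grip_force": force on a finger pad.
Only numpy, scipy, OpenCV 4.12 (cv2) and the standard library are available. Lean on these libraries where they do the work, as an engineer would, in place of code of your own. Each camera call takes 0.05 s, during which the arm holds its last target. There are 200 camera calls.

## Working session

There is one attempt and no reset: what is moved stays moved. The work goes in short steps, Python scripts to look and compute and a tool call to move; the robot and the scene stay as the last step left them, time stands still between calls to the robot, and variables do not carry over. Pictures are saved under pics/ and viewed, at most 14 in all, crops included, and the job is handed in when it is done.

Besides the shell and the picture viewer there is one more tool, called after "Request:" by a JSON object that holds its "name" and its "arguments", one argument or row to a line. drive_tool: Moves the arm, as the interface text tells. Shift numbers are shares of 300 mm and turn numbers shares of pi/2 rad, none past 1 either way. Its arguments: {"type":"object","properties":{"commands":{"type":"array","items":{"type":"array"}},"grip_force":{"type":"number"}},"required":["commands"]}

```bash
ls; mkdir -p pics
python3 - <<'E'
from plant import r
import cv2,pickle
s=r.state(); print(s)
for n in("top","scene","wrist"):
    d=r.snapshot(n); cv2.imwrite(f"pics/{n}0.png",d["frame"][:,:,::-1]); pickle.dump(d,open(f"pics/{n}0.pkl","wb"))
    print(n,d["mtx"].round(1).tolist(),d["origin"],d["orientation"].round(3).tolist() if hasattr(d["orientation"],'round') else d["orientation"])
E
```

```text
pics
{'time_s': 0.0, 'joint_positions': array([-1.39137861e+00,  3.13455275e-01,  1.49839539e+00, -2.28294304e-05,
        1.33101469e+00, -2.23385837e-01]), 'joint_velocities': array([ 0.00045092, -0.00061824,  0.00077024,  0.00030038, -0.00135944,
        0.00055689]), 'joint_efforts': array([-1.07617307e-03, -4.02215266e+01, -2.52274489e+01,  6.94013201e-02,
        3.52454418e-02, -1.22781580e-04]), 'position': array([ 205.74664801, -482.74717534,  238.1740696 ]), 'orientation': array([[ 9.19963522e-01,  3.92003899e-01, -2.48942229e-04],
       [ 3.92003892e-01, -9.19962711e-01,  1.24831353e-03],
       [ 2.60326204e-04, -1.24598924e-03, -9.99999190e-01]]), 'ft_force': array([ 0.65167055,  0.37772472, -0.05097327]), 'torque': array([ 0.01863254, -0.01435649,  0.01898422]), 'grip_force': 0.0, 'finger_gap': 1.0016093780024393}
top [[450.9, 0.0, 322.9], [0.0, 450.9, 234.2], [0.0, 0.0, 1.0]] [ 181.82645143  187.91338772 1208.99178408] [[-0.463, -0.826, 0.322], [-0.887, 0.431, -0.169], [0.001, -0.363, -0.932]]
scene [[562.1, 0.0, 327.3], [0.0, 562.1, 245.7], [0.0, 0.0, 1.0]] [-252.12897998  630.34408975 1171.07475916] [[-0.64, -0.547, 0.539], [-0.768, 0.475, -0.429], [-0.021, -0.689, -0.724]]
wrist [[332.7, 0.0, 321.8], [0.0, 332.7, 235.3], [0.0, 0.0, 1.0]] [ 273.05225557 -454.72949214  384.21598334] [[0.391, -0.882, -0.262], [-0.92, -0.375, -0.111], [-0.001, 0.284, -0.959]]
```

View pics/top0.png

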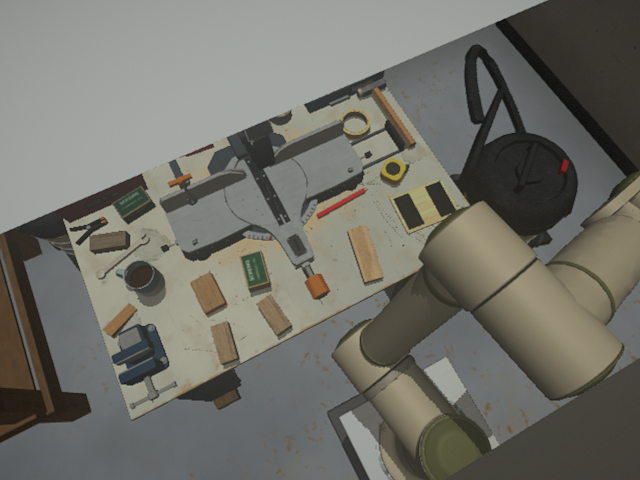

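View pics/scene0.png

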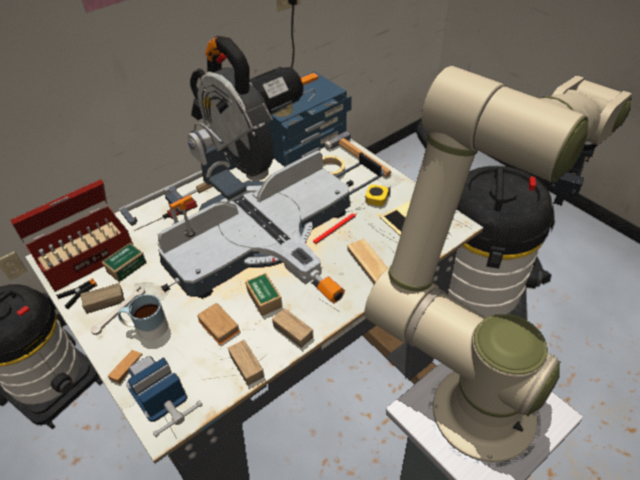

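Top view: carton at about (256,271), brown blocks at (209,293), (225,342) and (274,315), thin board at (365,254), base with pads at (423,205), knob at (317,287), tape at (393,170). I'll zoom in to tell the sanding block from the bearers.

```bash
python3 - <<'E'
import cv2
a=cv2.imread("pics/top0.png")[175:375,185:465]
cv2.imwrite("pics/topz.png",cv2.resize(a,(798,570),interpolation=cv2.INTER_CUBIC))
E
cat > h.py <<'E'
import numpy as np,cv2,pickle
from plant import r
def snap(n,name):
    d=r.snapshot(n); cv2.imwrite(f"pics/{name}.png",d["frame"][:,:,::-1]); pickle.dump(d,open(f"pics/{name}.pkl","wb")); return d
def load(name): return pickle.load(open(f"pics/{name}.pkl","rb"))
def ray(d,px,z):
    px=np.atleast_2d(np.asarray(px,float)); K=np.asarray(d["mtx"]); R=np.asarray(d["orientation"]); o=np.asarray(d["origin"])
    v=(R@np.linalg.inv(K)@np.c_[px,np.ones(len(px))].T).T
    return o+v*((z-o[2])/v[:,2])[:,None]
def proj(d,P):
    P=np.atleast_2d(P); q=(P-np.asarray(d["origin"]))@np.asarray(d["orientation"]); p=q@np.asarray(d["mtx"]).T
    return p[:,:2]/p[:,2:]
E
python3 - <<'E'
from h import *
d=load("top0")
for n,p,z in [("carton",(256,271),46),("b209",(209,293),29),("b225",(225,340),35),("b274",(274,314),35),("board",(365,254),22),("base",(423,205),8),("knob",(317,287),80),("tape",(393,170),31)]: print(n,ray(d,p,z)[0].round())
E
```

```text
carton [572. 185.  46.]
b209 [580. 321.  29.]
b225 [445. 331.  35.]
b274 [448. 192.  35.]
board [ 485. -104.   22.]
base [ 542. -333.    8.]
knob [449.  64.  80.]
tape [ 674. -305.   31.]
```

View pics/topz.png

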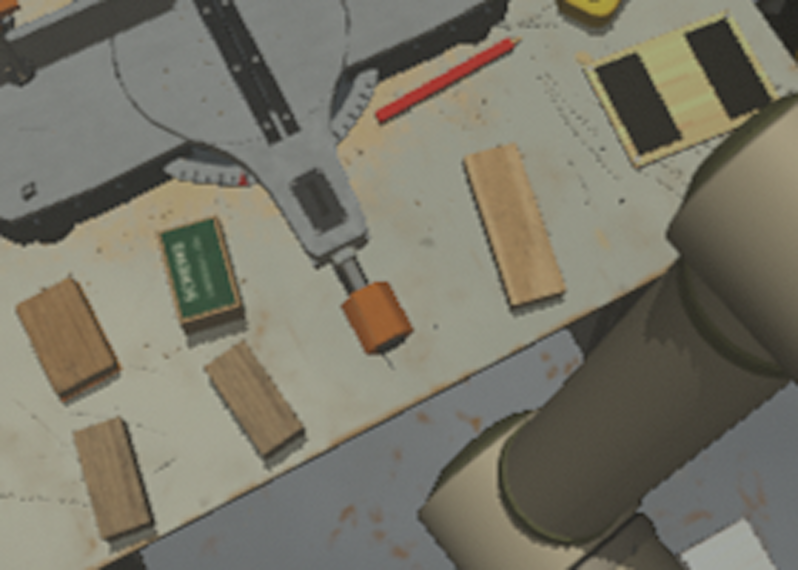

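View pics/wrist0.png

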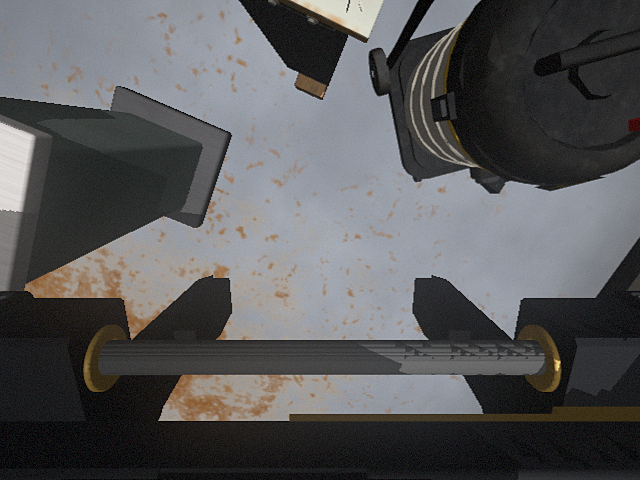

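The zoom shows the block at zoom (68,337) is wider with an orange underside, so it is the sanding block. The bearers are at zoom (113,480) and (255,398), the carton at (202,272), the board at (515,225), and the base has corners (586,68), (728,15) and (640,166). The wrist view shows only floor, bin and cart, with the fingers at the bottom. I'll work out rough yaws and sizes from those corners.

Run:
```python
from h import *
d=load("top0")
C=dict(bA=([(206,366),(242,343),(303,430),(268,452)],35),bB=([(75,430),(122,418),(153,524),(108,538)],35),
carton=([(160,233),(216,217),(243,305),(187,322)],46),board=([(465,157),(518,145),(564,293),(514,305)],22),
base=([(586,68),(728,15),(640,166)],6),padL=([(594,67),(640,52),(682,138),(636,153)],9),padR=([(686,31),(726,16),(772,97),(731,118)],9),knob=([(345,310),(385,285),(412,330),(372,355)],70),sand=([(17,310),(70,278),(118,365),(65,395)],29))
for n,(p,z) in C.items():
    P=ray(d,np.array(p)/2.85+[185,175],z)[:,:2]
    E=np.roll(P,-1,0)-P
    print(n,P.mean(0).round(),"len",np.hypot(*E.T).round(),"ang",np.degrees(np.arctan2(E[:,1],E[:,0])).round(1),P.round().tolist())
```

```text
bA [446. 191.] len [ 39. 100.  37.  99.] ang [ -83.7 -171.4   94.9    9.9] [[493.0, 219.0], [498.0, 180.0], [399.0, 165.0], [396.0, 202.0]]
bB [440. 333.] len [ 43. 100.  41. 102.] ang [-103.   172.7   79.6   -5.9] [[495.0, 349.0], [485.0, 307.0], [386.0, 319.0], [393.0, 359.0]]
carton [577. 184.] len [55. 92. 54. 92.] ang [-100.5  171.2   80.1   -8.1] [[628.0, 204.0], [618.0, 150.0], [527.0, 164.0], [536.0, 217.0]]
board [ 486. -107.] len [ 55. 158.  50. 158.] ang [-103.9  166.6   76.2  -11.5] [[570.0, -97.0], [556.0, -150.0], [403.0, -114.0], [415.0, -65.0]]
base [ 559. -312.] len [165. 201. 119.] ang [-95.5 121.   -3.6] [[604.0, -260.0], [588.0, -424.0], [485.0, -252.0]]
padL [ 545. -286.] len [ 52. 103.  50. 103.] ang [-98.  172.7  81.4  -6.5] [[600.0, -267.0], [593.0, -318.0], [490.0, -305.0], [498.0, -255.0]]
padR [ 538. -391.] len [ 47. 101.  50. 106.] ang [-95.4 174.8  90.4  -6.8] [[592.0, -373.0], [587.0, -420.0], [487.0, -411.0], [486.0, -361.0]]
knob [450.  61.] len [43. 49. 43. 49.] ang [ -84.6 -177.4   95.     3.3] [[473.0, 84.0], [477.0, 41.0], [428.0, 38.0], [424.0, 81.0]]
sand [581. 322.] len [57. 99. 54. 96.] ang [ -83.9 -175.7   93.4    5.7] [[626.0, 355.0], [632.0, 298.0], [534.0, 291.0], [530.0, 345.0]]
```

```bash
cat >> h.py <<'E'
def go(x,y,z,yawdeg):
    "row (shares) from the present pose to a world TCP pose, tool down"
    s=r.state(); R=np.asarray(s["orientation"]); p=np.asarray(s["position"])
    yaw=np.degrees(np.arctan2(R[1,0],R[0,0])); dy=(yawdeg-yaw+180)%360-180
    print("t",round(s["time_s"],2),"at",p.round(1),"yaw",round(yaw,2),"j",np.round(s["joint_positions"],2),"gap",round(s["finger_gap"]*88,1),"-> row",((R.T@(np.array([x,y,z])-p))/300).round(4).tolist(),round(-dy/90,4))
def rect(P):
    "minAreaRect of world xy points: centre, (long, short), direction of the long side in deg (-90..90)"
    c,(w,h),a=cv2.minAreaRect(np.float32(P)*1.0)
    if w<h: w,h,a=h,w,a+90
    return np.round(c,1),(round(w,1),round(h,1)),round((a+90)%180-90,2)
E
python3 -c "
from h import *
go(440,-330,270,-6)"
```

```text
t 0.15 at [ 205.8 -482.8  238.3] yaw 23.08 j [-1.39  0.31  1.5  -0.    1.33 -0.22] gap 87.8 -> row [0.918, -0.1625, -0.1053] 0.3231
```

Request:
{"name": "drive_tool", "arguments": {
  "commands": [
    [[0.917,-0.163,-0.107],0.32,1],
    [[0.917,-0.163,-0.107],0.32,1],
    [[0.917,-0.163,-0.107],0.32,1],
    [[0.917,-0.163,-0.107],0.32,1],
    [[0.917,-0.163,-0.107],0.32,1],
    [[0.917,-0.163,-0.107],0.32,1],
    [[0.917,-0.163,-0.107],0.32,1],
    [[0.917,-0.163,-0.107],0.32,1],
    [[0.917,-0.163,-0.107],0.32,1],
    [[0.917,-0.163,-0.107],0.32,1],
    [[0.917,-0.163,-0.107],0.32,1]
  ]
}}

```text
time_s: 1.07
position: [438.7, -331.0, 270.5]
orientation: [[0.995, -0.101, -0.001], [-0.101, -0.995, 0.0], [-0.001, -0.0, -1.0]]
ft_force: [0.3, 0.6, 0.2]
finger_gap: 1.004
grip_force: 0.0
```

```bash
python3 -c "
from h import *
go(440,-330,270,-6)
snap('wrist','w1')"
```

```text
t 1.07 at [ 438.7 -331.   270.5] yaw -5.81 j [-0.86  0.35  1.37 -0.    1.43  0.81] gap 88.3 -> row [0.0041, -0.0037, 0.0015] 0.0022
```

View pics/w1.png

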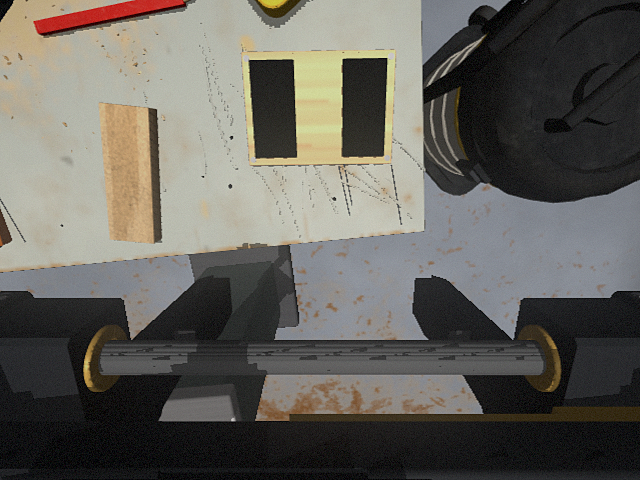

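The wrist view shows the base at (320,107), its pads at (273,108) and (364,106), and the board's top centred near (128,172). Next I'll measure the pads and board here, then the bearers and carton in the top view.

```bash
cat >> h.py <<'E'
def blob(d,mask,seed):
    n,l,st,c=cv2.connectedComponentsWithStats(mask.astype(np.uint8)); k=l[seed[1],seed[0]]
    return np.argwhere(l==k)[:,::-1] if k else None
E
python3 - <<'E'
from h import *
for nm,seeds in (("w1",[(273,108),(364,106)]),("top0",[(409,211),(441,199)])):
    d=load(nm); g=cv2.cvtColor(d["frame"],cv2.COLOR_RGB2HSV)
    C=[]
    for s in seeds:
        b=blob(d,g[:,:,2]<75,s)
        if b is None: print(nm,s,d["frame"][s[1],s[0]]);continue
        q=rect(ray(d,b,9)[:,:2]); C.append(q[0]); print(nm,"pad",q,len(b))
    if len(C)==2: print(" mid",(C[0]+C[1])/2,"sep",np.linalg.norm(C[0]-C[1]),"ang",np.degrees(np.arctan2(*(C[0]-C[1])[::-1]))-90)
    if nm=="w1":
        b=blob(d,(g[:,:,1]>50)&(g[:,:,2]>110),(320,107)); print("base",rect(ray(d,b,6)[:,:2]),len(b))
    for s,z in ([((125,172),22)] if nm=="w1" else [((365,254),22),((225,340),35),((274,314),35),((209,290),29),((256,271),46)]):
        print(nm,s,"hsv",g[s[1],s[0]],"bench",g[230,60] if nm=="w1" else g[320,180],"side",g[172,154] if nm=="w1" else (g[330,282],g[362,228]))
E
```

```text
w1 pad (array([ 545.7, -286.7]), (105.0, 49.2), -4.95) 4161
w1 pad (array([ 536.7, -389.8]), (105.3, 49.1), -5.41) 4164
 mid [ 541.2  -338.25] sep 103.49207699142966 ang -4.988924849776723
base (array([ 541.2, -338.2]), (182.9, 139.2), 79.32) 8560
w1 (125, 172) hsv [ 16 111 196] bench [ 34  23 185] side [18 84 82]
top0 pad (array([ 545.9, -285.8]), (103.9, 47.5), -6.02) 527
top0 pad (array([ 514.3, -340.1]), (186.5, 127.4), -75.73) 720
 mid [ 530.1  -312.95] sep 62.82555212650345 ang -30.19735583529254
top0 (365, 254) hsv [ 17 104 149] bench [ 28  30 163] side (array([ 17,  85, 120], dtype=uint8), array([20, 49, 62], dtype=uint8))
top0 (225, 340) hsv [ 18  88 133] bench [ 28  30 163] side (array([ 17,  85, 120], dtype=uint8), array([20, 49, 62], dtype=uint8))
top0 (274, 314) hsv [ 18  89 137] bench [ 28  30 163] side (array([ 17,  85, 120], dtype=uint8), array([20, 49, 62], dtype=uint8))
top0 (209, 290) hsv [ 17 112 134] bench [ 28  30 163] side (array([ 17,  85, 120], dtype=uint8), array([20, 49, 62], dtype=uint8))
top0 (256, 271) hsv [ 59  55 107] bench [ 28  30 163] side (array([ 17,  85, 120], dtype=uint8), array([20, 49, 62], dtype=uint8))
```

Request:
{"name": "drive_tool", "arguments": {
  "commands": [
    [[-0.165,-0.965,-0.1],0,1],
    [[-0.165,-0.965,-0.1],0,1],
    [[-0.165,-0.965,-0.1],0,1],
    [[-0.165,-0.965,-0.1],0,1],
    [[-0.165,-0.965,-0.1],0,1],
    [[-0.165,-0.965,-0.1],0,1],
    [[-0.165,-0.965,-0.1],0,1],
    [[-0.165,-0.965,-0.1],0,1]
  ]
}}

```text
time_s: 1.78
position: [418.3, -33.4, 301.9]
orientation: [[0.995, -0.097, 0.002], [-0.097, -0.995, 0.001], [0.002, -0.001, -1.0]]
ft_force: [-0.0, -1.1, 1.0]
finger_gap: 0.998
grip_force: 0.0
```

Request:
{"name": "drive_tool", "arguments": {
  "commands": [
    [[-0.165,-0.965,0],0,1],
    [[-0.165,-0.965,0],0,1],
    [[-0.165,-0.965,0],0,1],
    [[-0.165,-0.965,0],0,1],
    [[-0.165,-0.965,0],0,1],
    [[-0.165,-0.965,0],0,1],
    [[-0.165,-0.965,0],0,1],
    [[-0.165,-0.965,0],0,1],
    [[-0.165,-0.965,0],0,1]
  ]
}}

```text
time_s: 2.53
position: [398.9, 256.1, 300.3]
orientation: [[0.995, -0.098, -0.001], [-0.098, -0.995, -0.001], [-0.001, 0.001, -1.0]]
ft_force: [0.6, -0.2, -0.5]
finger_gap: 1.0
grip_force: 0.0
```

```bash
python3 -c "
from h import *
go(400,255,300,0)
snap('wrist','w2')"
```

```text
t 2.53 at [398.9 256.1 300.3] yaw -5.61 j [ 0.32  0.16  1.53 -0.    1.45  1.99] gap 88.0 -> row [0.0039, 0.0034, 0.0011] -0.0624
```

View pics/w2.png

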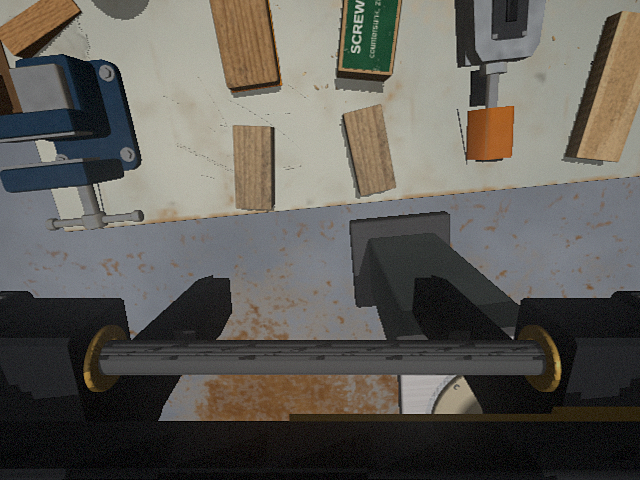

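The wrist view shows bearer B at (252,167), bearer A at (370,150), the sanding block at (247,42), the carton at (368,38) partly cut off, and the knob at (490,133).

Run:
```python
from h import *
def meas(nm,seed,z,vmin,smin=50):
    d=load(nm); g=cv2.cvtColor(d["frame"],cv2.COLOR_RGB2HSV)
    m=((g[:,:,1]>smin)&(g[:,:,2]>vmin)&(g[:,:,0]<28)).astype(np.uint8); m=cv2.morphologyEx(m,cv2.MORPH_OPEN,np.ones((3,3)))
    b=blob(d,m,seed); print(nm,seed,rect(ray(d,b,z)[:,:2]) if b is not None else g[seed[1],seed[0]],len(b) if b is not None else 0)
for v in (90,110,125):
    print(v); meas("w2",(250,167),35,v); meas("w2",(370,150),35,v)
    meas("top0",(225,340),35,v);meas("top0",(274,314),35,v);meas("w1",(125,172),22,v); meas("top0",(365,254),22,v)
```

```text
90
w2 (250, 167) (array([440. , 336.8]), (105.7, 44.0), -8.2) 3122
w2 (370, 150) (array([449.2, 190.3]), (99.8, 47.9), 8.15) 3204
top0 (225, 340) (array([443.3, 336.8]), (99.7, 45.3), -7.58) 698
top0 (274, 314) (array([449.3, 192.6]), (100.0, 45.4), 7.91) 659
w1 (125, 172) (array([ 489.4, -107.8]), (159.5, 55.5), -11.7) 6505
top0 (365, 254) (array([ 489.3, -106.6]), (160.8, 56.6), -11.38) 1107
110
w2 (250, 167) (array([443. , 336.4]), (99.7, 44.0), -8.2) 3008
w2 (370, 150) (array([449.4, 190.8]), (99.7, 47.5), 7.35) 3152
top0 (225, 340) (array([443.7, 337.6]), (99.1, 43.6), -7.55) 661
top0 (274, 314) (array([450. , 192.3]), (98.8, 45.3), 8.35) 635
w1 (125, 172) (array([ 489.4, -107.5]), (159.5, 55.0), -11.7) 6454
top0 (365, 254) (array([ 489.6, -106.6]), (160.2, 56.2), -11.98) 1095
125
w2 (250, 167) (array([443.3, 336.2]), (98.9, 43.8), -7.77) 2697
w2 (370, 150) (array([449.8, 192. ]), (99.7, 47.1), 5.78) 2787
top0 (225, 340) (array([446.3, 342.6]), (96.7, 42.0), -15.86) 439
top0 (274, 314) (array([450.3, 194.8]), (98.0, 43.7), 4.95) 421
w1 (125, 172) (array([ 489.5, -107.4]), (159.5, 54.7), -11.7) 6426
top0 (365, 254) (array([ 489.8, -107.1]), (159.6, 55.7), -11.39) 1080
```

Run:
```python
from h import *
d=load("w2"); t=load("top0")
for z in (0,40,80): print(z,ray(d,[(140,160),(127,65),(143,215),(468,125),(512,105)],z)[:,:2].round().tolist(), ray(t,[(163,330),(170,352),(177,378)],z)[:,:2].round().tolist())
go(443.2,336.8,130,-8); go(443.2,336.8,16,-8)
```

```text
0 [[466.0, 488.0], [578.0, 475.0], [393.0, 503.0], [467.0, 61.0], [486.0, 7.0]] [[553.0, 471.0], [491.0, 475.0], [422.0, 482.0]]
40 [[466.0, 466.0], [568.0, 455.0], [400.0, 480.0], [468.0, 78.0], [485.0, 29.0]] [[541.0, 462.0], [481.0, 465.0], [414.0, 472.0]]
80 [[467.0, 445.0], [559.0, 434.0], [407.0, 457.0], [468.0, 95.0], [483.0, 50.0]] [[529.0, 453.0], [471.0, 456.0], [406.0, 463.0]]
t 2.58 at [399.3 255.  300.5] yaw -5.73 j [ 0.32  0.16  1.53 -0.    1.45  1.99] gap 87.8 -> row [0.1188, -0.2865, 0.568] 0.0252
t 2.58 at [399.3 255.  300.5] yaw -5.73 j [ 0.32  0.16  1.53 -0.    1.45  1.99] gap 87.8 -> row [0.119, -0.2868, 0.948] 0.0252
```

Request:
{"name": "drive_tool", "arguments": {
  "commands": [
    [[0.119,-0.287,0.3],0.025,1],
    [[0.119,-0.287,0.57],0.025,1],
    [[0.119,-0.287,0.57],0.025,1],
    [[0.119,-0.287,0.57],0.025,1],
    [[0.119,-0.287,0.57],0.025,1],
    [[0.119,-0.287,0.57],0.025,1],
    [[0.119,-0.287,0.7],0.025,1],
    [[0.119,-0.287,0.8],0.025,1],
    [[0.119,-0.287,0.88],0.025,1],
    [[0.119,-0.287,0.948],0.025,1],
    [[0.119,-0.287,0.948],0.025,1],
    [[0.119,-0.287,0.948],0.025,1]
  ]
}}

```text
time_s: 3.58
position: [444.1, 336.6, 17.8]
orientation: [[0.99, -0.141, 0.001], [-0.141, -0.99, 0.0], [0.001, -0.0, -1.0]]
ft_force: [0.8, 0.0, -0.5]
finger_gap: 0.997
grip_force: 0.0
```

Request:
{"name": "drive_tool", "arguments": {
  "commands": [
    [[0,0,0],0,0.4],
    [[0,0,0],0,0.4],
    [[0,0,0],0,0.4],
    [[0,0,0],0,0.4],
    [[0,0,0],0,0.4],
    [[0,0,0],0,0.4],
    [[0,0,0],0,0.4],
    [[0,0,0],0,0.4],
    [[0,0,0],0,0.4]
  ],
  "grip_force": 25
}}

```text
time_s: 4.33
position: [443.0, 338.0, 16.5]
orientation: [[0.99, -0.139, -0.0], [-0.139, -0.99, -0.0], [-0.0, 0.0, -1.0]]
ft_force: [-1.1, -1.2, 2.3]
finger_gap: 0.511
grip_force: 25.0
```

Request:
{"name": "drive_tool", "arguments": {
  "commands": [
    [[0,0,-0.1],0,0.4],
    [[0,0,-0.23],0,0.4],
    [[0,0,-0.37],0,0.4],
    [[0,0,-0.5],0,0.4],
    [[0,0,-0.64],0,0.4],
    [[0,0,-0.78],0,0.4],
    [[0.03,0.1,-0.82],0,0.4],
    [[0.06,0.2,-0.82],0,0.4],
    [[0.1,0.33,-0.82],0,0.4],
    [[0.14,0.46,-0.82],0,0.4],
    [[0.18,0.6,-0.82],0,0.4],
    [[0.22,0.72,-0.82],0,0.4]
  ]
}}

```text
time_s: 5.33
position: [478.1, 113.0, 262.4]
orientation: [[0.99, -0.138, -0.0], [-0.138, -0.99, -0.0], [-0.0, 0.0, -1.0]]
ft_force: [0.1, -0.2, -0.3]
finger_gap: 0.506
grip_force: 25.0
```

Request:
{"name": "drive_tool", "arguments": {
  "commands": [
    [[0.04,0.13,0],-0.033,0.4],
    [[0.08,0.26,0],-0.033,0.4],
    [[0.12,0.39,0],-0.033,0.4],
    [[0.16,0.52,0],-0.033,0.4],
    [[0.2,0.65,0],-0.033,0.4],
    [[0.24,0.78,0],-0.033,0.4],
    [[0.28,0.91,0],-0.033,0.4],
    [[0.28,0.98,0],-0.033,0.4]
  ]
}}

```text
time_s: 6.0
position: [521.1, -191.9, 261.6]
orientation: [[0.996, -0.09, -0.0], [-0.09, -0.996, -0.0], [-0.0, 0.0, -1.0]]
ft_force: [0.7, -0.7, -0.9]
finger_gap: 0.508
grip_force: 25.0
```

```bash
python3 -c "
from h import *
go(536.7,-389.8,150,-5.1);go(536.7,-389.8,26,-5.1)"
```

```text
t 6.0 at [ 521.1 -191.9  261.6] yaw -5.15 j [-0.56  0.37  1.37 -0.    1.41  1.1 ] gap 44.7 -> row [0.1113, 0.6522, 0.3721] -0.0005
t 6.0 at [ 521.1 -191.9  261.6] yaw -5.15 j [-0.56  0.37  1.37 -0.    1.41  1.1 ] gap 44.7 -> row [0.1115, 0.652, 0.7855] -0.0005
```

Request:
{"name": "drive_tool", "arguments": {
  "commands": [
    [[0.111,0.652,0.372],0,0.4],
    [[0.111,0.652,0.372],0,0.4],
    [[0.111,0.652,0.372],0,0.4],
    [[0.111,0.652,0.372],0,0.4],
    [[0.111,0.652,0.372],0,0.4],
    [[0.111,0.652,0.372],0,0.4],
    [[0.111,0.652,0.62],0,0.4],
    [[0.111,0.652,0.62],0,0.4],
    [[0.111,0.652,0.62],0,0.4],
    [[0.111,0.652,0.62],0,0.4],
    [[0.111,0.652,0.62],0,0.4]
  ]
}}

```text
time_s: 6.92
position: [537.8, -386.2, 78.8]
orientation: [[0.996, -0.087, 0.002], [-0.087, -0.996, -0.002], [0.002, 0.002, -1.0]]
ft_force: [-0.2, -0.5, 0.2]
finger_gap: 0.51
grip_force: 25.0
```

Run:
```python
from h import *
go(536.7,-389.8,26,-5.1)
snap('wrist','w3')
d=load('w3'); s=r.state()
# where the corners of pad lie
a=np.radians(-5.1);R=np.array([[np.cos(a),-np.sin(a)],[np.sin(a),np.cos(a)]])
P=np.c_[(R@np.array([[53,53],[25,-25]])).T+[536.7,-389.8],[9,9]]
print(proj(d,P).round())
```

```text
t 6.92 at [ 537.8 -386.2   78.8] yaw -4.98 j [-0.8   0.76  1.22  0.    1.16  0.86] gap 44.9 -> row [-0.0031, 0.0118, 0.1759] 0.0013
[[287. 171.]
 [366. 171.]]
```

View pics/w3.png

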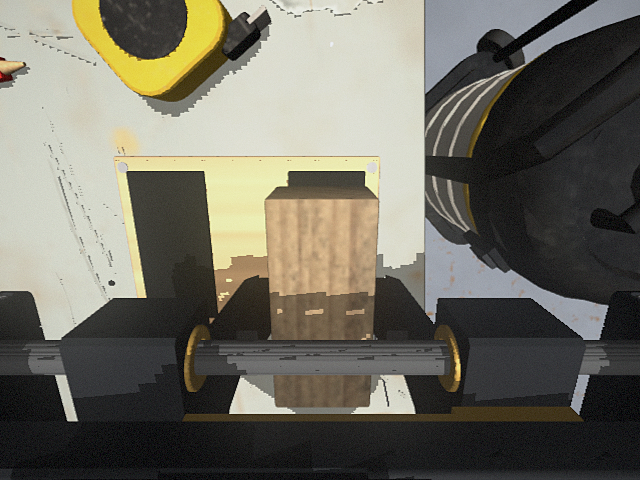

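The wrist view shows the right pad's far edge at (288–365,171), matching my prediction, with the bearer held squarely just above it and about 3 mm to the left. I'll correct that and lower.

Request:
{"name": "drive_tool", "arguments": {
  "commands": [
    [[-0.003,0.012,0],0.001,0.4],
    [[-0.003,0.012,0.06],0.001,0.4],
    [[-0.003,0.012,0.12],0.001,0.4],
    [[-0.003,0.012,0.16],0.001,0.4],
    [[-0.003,0.012,0.175],0.001,0.4],
    [[-0.003,0.012,0.176],0.001,0.4],
    [[-0.003,0.012,0.176],0.001,0.4],
    [[-0.003,0.012,0.176],0.001,0.4]
  ]
}}

```text
time_s: 7.63
position: [536.1, -389.7, 25.1]
orientation: [[0.996, -0.089, 0.001], [-0.089, -0.996, -0.001], [0.001, 0.001, -1.0]]
ft_force: [-2.1, 2.2, 6.2]
finger_gap: 0.508
grip_force: 25.0
```

```bash
python3 -c "
from h import *
go(536.7,-389.8,26,-5.1)"
```

```text
t 7.63 at [ 536.1 -389.7   25.1] yaw -5.09 j [-0.8   0.83  1.25 -0.    1.07  0.85] gap 44.7 -> row [0.0019, 0.0003, -0.0029] 0.0002
```

Request:
{"name": "drive_tool", "arguments": {
  "commands": [
    [[0,0,0],0,0.85],
    [[0,0,0],0,0.85],
    [[0,0,0],0,0.85],
    [[0,0,0],0,0.85],
    [[0,0,-0.05],0,0.85],
    [[0,0,-0.15],0,0.85],
    [[0,0,-0.28],0,0.85],
    [[0,0,-0.42],0,0.85],
    [[0,0,-0.56],0,0.85],
    [[0,0,-0.7],0,0.85],
    [[0,0,-0.82],0,0.85],
    [[0,0,-0.82],0,0.85]
  ]
}}

```text
time_s: 8.63
position: [537.0, -390.3, 278.3]
orientation: [[0.996, -0.089, 0.009], [-0.089, -0.996, -0.01], [0.01, 0.009, -1.0]]
ft_force: [1.0, -0.1, 0.7]
finger_gap: 0.851
grip_force: 0.0
```

Run:
```python
from h import *
go(500,-95,270,8); go(449.5,191.8,270,8)
d=snap('wrist','w4'); g=cv2.cvtColor(d["frame"],cv2.COLOR_RGB2HSV)
c=proj(d,[536.7,-389.8,44])[0].astype(int); print(c,g[c[1],c[0]])
m=((g[:,:,0]<28)&(g[:,:,1]>50)&(g[:,:,2]>100)).astype(np.uint8); m[:, :]=m
for lo in (100,120):
    P=np.argwhere((g[:,:,0]<22)&(g[:,:,1]>60)&(g[:,:,1]<135)&(g[:,:,2]>lo)&(g[:,:,2]<220))[:,::-1]
    P=P[(abs(P-c)<[60,80]).all(1)]
    mm=np.zeros((480,640),np.uint8); mm[P[:,1],P[:,0]]=1; mm=cv2.morphologyEx(mm,cv2.MORPH_OPEN,np.ones((5,5)))
    b=blob(d,mm,c); print(rect(ray(d,b,44)[:,:2]) if b is not None else None)
```

```text
t 8.63 at [ 537.  -390.3  278.3] yaw -5.08 j [-0.8   0.61  0.95  0.    1.57  0.85] gap 74.9 -> row [-0.2103, -0.9698, 0.017] -0.1453
t 8.63 at [ 537.  -390.3  278.3] yaw -5.08 j [-0.8   0.61  0.95  0.    1.57  0.85] gap 74.9 -> row [-0.4626, -1.9071, 0.0061] -0.1453
[318 204] [ 17  89 191]
(array([ 536.8, -389.1]), (99.9, 45.6), -4.37)
(array([ 536. , -389.7]), (98.7, 45.6), -5.16)
```

Request:
{"name": "drive_tool", "arguments": {
  "commands": [
    [[-0.03,-0.13,0],-0.07,1],
    [[-0.06,-0.26,0],-0.145,1],
    [[-0.09,-0.39,0],-0.145,1],
    [[-0.12,-0.52,0],-0.145,1],
    [[-0.16,-0.65,0],-0.145,1],
    [[-0.19,-0.78,0],-0.145,1],
    [[-0.22,-0.91,0],-0.145,1],
    [[-0.23,-0.96,0],-0.145,1]
  ]
}}

```text
time_s: 9.35
position: [491.3, -92.1, 268.7]
orientation: [[0.99, 0.141, -0.002], [0.141, -0.99, 0.002], [-0.001, -0.002, -1.0]]
ft_force: [0.1, -1.4, 1.4]
finger_gap: 0.997
grip_force: 0.0
```

```bash
python3 -c "
from h import *
go(449.5,191.8,250,7.8)"
```

```text
t 9.35 at [491.3 -92.1 268.7] yaw 8.11 j [-0.42  0.24  1.52  0.    1.39  1.01] gap 87.7 -> row [-0.0041, -0.9564, 0.0641] 0.0035
```

Request:
{"name": "drive_tool", "arguments": {
  "commands": [
    [[-0.004,-0.13,0],0,1],
    [[-0.004,-0.26,0],0,1],
    [[-0.004,-0.39,0],0,1],
    [[-0.004,-0.52,0],0,1],
    [[-0.004,-0.65,0],0,1],
    [[-0.004,-0.78,0],0,1],
    [[-0.004,-0.9,0],0.003,1],
    [[-0.004,-0.956,0.064],0.003,1],
    [[-0.004,-0.956,0.2],0.003,1],
    [[-0.004,-0.956,0.34],0.003,1],
    [[-0.004,-0.956,0.45],0.003,1],
    [[-0.004,-0.956,0.45],0.003,1]
  ]
}}

```text
time_s: 10.35
position: [447.8, 187.1, 128.2]
orientation: [[0.991, 0.134, -0.013], [0.134, -0.991, -0.002], [-0.013, 0.0, -1.0]]
ft_force: [-0.1, -0.0, -0.8]
finger_gap: 1.0
grip_force: 0.0
```

```bash
python3 -c "
from h import *
go(449.5,191.8,18,7.8)"
```

```text
t 10.35 at [447.8 187.1 128.2] yaw 7.69 j [ 0.15  0.36  1.75 -0.    1.05  1.59] gap 88.0 -> row [0.0125, -0.0149, 0.3672] -0.0012
```

Request:
{"name": "drive_tool", "arguments": {
  "commands": [
    [[0,0,0.1],0,1],
    [[0,0,0.2],0,1],
    [[0,0,0.2],0,1],
    [[0,0,0.2],0,1],
    [[0,0,0.2],0,1]
  ]
}}

```text
time_s: 10.77
position: [452.8, 187.8, 76.7]
orientation: [[0.991, 0.134, 0.003], [0.134, -0.991, 0.0], [0.003, -0.0, -1.0]]
ft_force: [1.0, 0.3, 0.3]
finger_gap: 0.995
grip_force: 0.0
```

```bash
python3 -c "
from h import *
go(449.5,191.8,18,7.8)"
```

```text
t 10.77 at [452.8 187.8  76.7] yaw 7.68 j [0.15 0.44 1.79 0.   0.91 1.59] gap 87.6 -> row [-0.0095, -0.0148, 0.1956] -0.0013
```

Request:
{"name": "drive_tool", "arguments": {
  "commands": [
    [[-0.009,-0.014,0],0,1],
    [[-0.009,-0.014,0.07],0,1],
    [[-0.009,-0.014,0.14],0,1],
    [[-0.009,-0.014,0.19],0,1],
    [[-0.009,-0.014,0.196],0,1],
    [[-0.009,-0.014,0.196],0,1],
    [[-0.009,-0.014,0.196],0,1],
    [[-0.009,-0.014,0.196],0,1]
  ]
}}

```text
time_s: 11.43
position: [449.2, 191.7, 17.2]
orientation: [[0.991, 0.134, 0.002], [0.134, -0.991, 0.0], [0.002, -0.0, -1.0]]
ft_force: [-0.4, 0.7, 0.3]
finger_gap: 1.002
grip_force: 0.0
```

```bash
python3 -c "
from h import *
go(449.5,191.8,18,7.8); print(r.state()['ft_force'])"
```

```text
t 11.43 at [449.2 191.7  17.2] yaw 7.7 j [ 0.16  0.54  1.83 -0.    0.77  1.6 ] gap 88.2 -> row [0.0009, -0.0003, -0.0025] -0.0011
[-0.42661861  0.69548028  0.31146631]
```

Grip, then lift.

Request:
{"name": "drive_tool", "arguments": {
  "commands": [
    [[0,0,0],0,0.4],
    [[0,0,0],0,0.4],
    [[0,0,0],0,0.4],
    [[0,0,0],0,0.4],
    [[0,0,0],0,0.4],
    [[0,0,0],0,0.4],
    [[0,0,0],0,0.4],
    [[0,0,0],0,0.4]
  ],
  "grip_force": 25
}}

```text
time_s: 12.1
position: [448.5, 191.4, 15.8]
orientation: [[0.991, 0.134, -0.0], [0.134, -0.991, 0.0], [-0.0, -0.0, -1.0]]
ft_force: [0.9, -0.1, 0.4]
finger_gap: 0.506
grip_force: 25.0
```

Request:
{"name": "drive_tool", "arguments": {
  "commands": [
    [[0,0,-0.1],0,0.4],
    [[0,0,-0.23],0,0.4],
    [[0,0,-0.37],0,0.4],
    [[0,0,-0.5],0,0.4],
    [[0,0,-0.64],0,0.4],
    [[0,0,-0.78],0,0.4],
    [[0,0,-0.83],0,0.4],
    [[0,0,-0.83],0,0.4]
  ]
}}

```text
time_s: 12.77
position: [449.6, 191.7, 268.7]
orientation: [[0.991, 0.134, 0.007], [0.134, -0.991, 0.001], [0.007, -0.0, -1.0]]
ft_force: [0.9, -0.0, -1.1]
finger_gap: 0.506
grip_force: 25.0
```

```bash
python3 -c "
from h import *
go(497.6,-47.3,265,-5.1);go(545.8,-286.4,265,-5.1)"
```

```text
t 12.77 at [449.6 191.7 268.7] yaw 7.7 j [ 0.16  0.21  1.56 -0.    1.37  1.6 ] gap 44.5 -> row [0.0518, 0.8109, 0.0126] 0.1422
t 12.77 at [449.6 191.7 268.7] yaw 7.7 j [ 0.16  0.21  1.56 -0.    1.37  1.6 ] gap 44.5 -> row [0.1043, 1.6222, 0.0128] 0.1422
```

Request:
{"name": "drive_tool", "arguments": {
  "commands": [
    [[0,0.13,0],0.05,0.4],
    [[0.01,0.26,0],0.1,0.4],
    [[0.02,0.39,0],0.142,0.4],
    [[0.03,0.52,0],0.142,0.4],
    [[0.04,0.65,0],0.142,0.4],
    [[0.05,0.78,0],0.142,0.4],
    [[0.055,0.91,0],0.142,0.4],
    [[0.06,0.99,0],0.142,0.4]
  ]
}}

```text
time_s: 13.43
position: [505.7, -103.7, 262.8]
orientation: [[0.996, -0.091, -0.003], [-0.091, -0.996, 0.001], [-0.003, -0.0, -1.0]]
ft_force: [-0.1, 0.5, -0.6]
finger_gap: 0.507
grip_force: 25.0
```

```bash
python3 -c "
from h import *
go(545,-286.4,80,-5.1)"
```

```text
t 13.43 at [ 505.7 -103.7  262.8] yaw -5.22 j [-0.43  0.28  1.48 -0.    1.39  1.23] gap 44.6 -> row [0.1877, 0.5949, 0.6087] -0.0013
```

Request:
{"name": "drive_tool", "arguments": {
  "commands": [
    [[0.04,0.13,0],0,0.4],
    [[0.08,0.26,0],0,0.4],
    [[0.12,0.39,0.1],0,0.4],
    [[0.16,0.52,0.2],0,0.4],
    [[0.188,0.595,0.32],0,0.4],
    [[0.188,0.595,0.45],0,0.4],
    [[0.188,0.595,0.56],0,0.4],
    [[0.188,0.595,0.609],0,0.4],
    [[0.188,0.595,0.609],0,0.4],
    [[0.188,0.595,0.609],0,0.4],
    [[0.188,0.595,0.609],0,0.4]
  ]
}}

```text
time_s: 14.35
position: [546.9, -283.5, 83.4]
orientation: [[0.996, -0.089, 0.002], [-0.089, -0.996, -0.001], [0.002, 0.001, -1.0]]
ft_force: [-0.3, 0.2, 0.0]
finger_gap: 0.508
grip_force: 25.0
```

```bash
python3 -c "
from h import *
go(545,-286.4,25,-5.1)"
```

```text
t 14.35 at [ 546.9 -283.5   83.4] yaw -5.08 j [-0.67  0.66  1.39 -0.    1.09  0.99] gap 44.7 -> row [-0.0058, 0.01, 0.1948] 0.0003
```

Request:
{"name": "drive_tool", "arguments": {
  "commands": [
    [[-0.006,0.01,0],0,0.4],
    [[-0.006,0.01,0.06],0,0.4],
    [[-0.006,0.01,0.12],0,0.4],
    [[-0.006,0.01,0.16],0,0.4],
    [[-0.006,0.01,0.185],0,0.4],
    [[-0.006,0.01,0.192],0,0.4],
    [[-0.006,0.01,0.195],0,0.4],
    [[-0.006,0.01,0.195],0,0.4],
    [[-0.006,0.01,0.195],0,0.4]
  ]
}}

```text
time_s: 15.1
position: [544.7, -286.4, 24.9]
orientation: [[0.996, -0.089, 0.001], [-0.089, -0.996, -0.001], [0.001, 0.001, -1.0]]
ft_force: [-1.7, 1.4, 4.4]
finger_gap: 0.509
grip_force: 25.0
```

```bash
python3 -c "
from h import *
go(545,-286.4,25,-5.1)"
```

```text
t 15.1 at [ 544.7 -286.4   24.9] yaw -5.08 j [-0.67  0.74  1.42 -0.    0.98  0.99] gap 44.8 -> row [0.0008, -0.0002, -0.0005] 0.0002
```

Request:
{"name": "drive_tool", "arguments": {
  "commands": [
    [[0,0,0],0,0.8],
    [[0,0,0],0,0.8],
    [[0,0,0],0,0.8],
    [[0,0,0],0,0.8],
    [[0,0,-0.05],0,0.8],
    [[0,0,-0.15],0,0.8],
    [[0,0,-0.28],0,0.8],
    [[0,0,-0.42],0,0.8],
    [[0,0,-0.56],0,0.8],
    [[0,0,-0.7],0,0.8],
    [[0,0,-0.75],0,0.8],
    [[0,0,-0.75],0,0.8]
  ]
}}

```text
time_s: 16.1
position: [545.4, -286.8, 253.6]
orientation: [[0.996, -0.089, 0.007], [-0.089, -0.996, -0.005], [0.007, 0.005, -1.0]]
ft_force: [0.0, 0.4, 0.1]
finger_gap: 0.799
grip_force: 0.0
```

```bash
cat >> h.py <<'E'
def wood(d,P,z,box=(60,80),lo=120):
    g=cv2.cvtColor(d["frame"],cv2.COLOR_RGB2HSV); c=proj(d,[*P,z])[0].astype(int)
    m=((g[:,:,0]<22)&(g[:,:,1]>60)&(g[:,:,1]<135)&(g[:,:,2]>lo)&(g[:,:,2]<225)).astype(np.uint8)
    k=np.zeros_like(m); k[max(0,c[1]-box[1]):c[1]+box[1],max(0,c[0]-box[0]):c[0]+box[0]]=1
    m=cv2.morphologyEx(m*k,cv2.MORPH_OPEN,np.ones((5,5))); b=blob(d,m,c)
    return c,(rect(ray(d,b,z)[:,:2]) if b is not None else g[c[1],c[0]])
E
python3 - <<'E'
from h import *
go(489.4,-107.3,120,-11.7)
d=snap('wrist','w5')
for lo in (105,120): print(wood(d,(536.7,-389.8),44,lo=lo),wood(d,(545.8,-286.4),44,lo=lo),wood(d,(489.4,-107.3),22,lo=lo))
E
```

```text
t 16.1 at [ 545.4 -286.8  253.6] yaw -5.08 j [-0.67  0.51  1.18  0.    1.45  0.99] gap 70.3 -> row [-0.242, -0.5817, 0.4407] 0.0735
(array([415, 207]), (array([ 536. , -389.8]), (98.6, 44.3), -5.07)) (array([319, 207]), (array([ 544.7, -295. ]), (98.7, 60.5), -4.73)) (array([176, 263]), (array([ 490. , -107.5]), (160.6, 54.7), -11.83))
(array([415, 207]), (array([ 536. , -389.9]), (98.6, 44.0), -5.07)) (array([319, 207]), (array([ 544.7, -295.2]), (98.6, 60.3), -4.85)) (array([176, 263]), (array([ 489.6, -107.1]), (159.7, 54.4), -12.04))
```

View pics/w5.png

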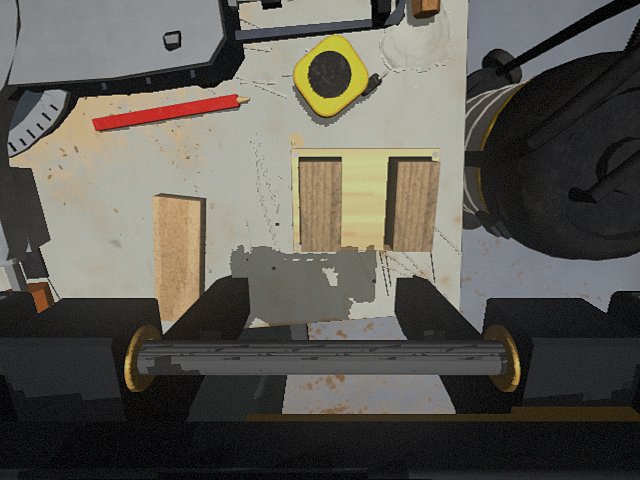

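Both bearers sit square on their pads, at (320,205) and (413,205), and the board is at (180,258). Now the board.

Request:
{"name": "drive_tool", "arguments": {
  "commands": [
    [[-0.05,-0.13,0],0.04,1],
    [[-0.1,-0.26,0],0.074,1],
    [[-0.15,-0.39,0.05],0.074,1],
    [[-0.2,-0.52,0.15],0.074,1],
    [[-0.242,-0.582,0.25],0.074,1],
    [[-0.242,-0.582,0.38],0.074,1],
    [[-0.242,-0.582,0.5],0.074,1],
    [[-0.242,-0.582,0.6],0.074,1],
    [[-0.242,-0.582,0.6],0.074,1],
    [[-0.242,-0.582,0.6],0.074,1],
    [[-0.242,-0.582,0.6],0.074,1]
  ]
}}

```text
time_s: 17.07
position: [488.0, -106.1, 69.7]
orientation: [[0.979, -0.204, 0.001], [-0.204, -0.979, -0.0], [0.001, 0.0, -1.0]]
ft_force: [0.6, -0.3, -0.1]
finger_gap: 1.002
grip_force: 0.0
```

```bash
python3 -c "
from h import *
go(489.6,-107.3,5,-11.8)"
```

```text
t 17.07 at [ 488.  -106.1   69.7] yaw -11.76 j [-0.45  0.46  1.77  0.    0.9   1.33] gap 88.2 -> row [0.0059, 0.0029, 0.2156] 0.0005
```

Request:
{"name": "drive_tool", "arguments": {
  "commands": [
    [[0.006,0.003,0.05],0,1],
    [[0.006,0.003,0.12],0,1],
    [[0.006,0.003,0.18],0,1],
    [[0.006,0.003,0.205],0,1],
    [[0.006,0.003,0.214],0,1],
    [[0.006,0.003,0.214],0,1],
    [[0.006,0.003,0.214],0,1],
    [[0.006,0.003,0.214],0,1]
  ]
}}

```text
time_s: 17.73
position: [489.7, -107.3, 5.6]
orientation: [[0.979, -0.204, 0.002], [-0.204, -0.979, -0.001], [0.002, 0.001, -1.0]]
ft_force: [0.5, 0.3, 0.4]
finger_gap: 1.002
grip_force: 0.0
```

Request:
{"name": "drive_tool", "arguments": {
  "commands": [
    [[0,0,0],0,0.5],
    [[0,0,0],0,0.5],
    [[0,0,0],0,0.5],
    [[0,0,0],0,0.5],
    [[0,0,0],0,0.5],
    [[0,0,0],0,0.5],
    [[0,0,0],0,0.5]
  ],
  "grip_force": 20
}}

```text
time_s: 18.32
position: [489.1, -107.0, 4.5]
orientation: [[0.979, -0.204, 0.0], [-0.204, -0.979, -0.0], [0.0, 0.0, -1.0]]
ft_force: [-0.8, 0.1, 0.7]
finger_gap: 0.627
grip_force: 20.0
```

```bash
python3 -c "
from h import *
go(489.6,-107.3,5,-11.8)"
```

```text
t 18.32 at [ 489.1 -107.     4.5] yaw -11.75 j [-0.45  0.58  1.8   0.    0.76  1.33] gap 55.1 -> row [0.0018, 0.0006, -0.0017] 0.0005
```

Request:
{"name": "drive_tool", "arguments": {
  "commands": [
    [[0,0,-0.1],0,0.5],
    [[0,0,-0.23],0,0.5],
    [[0,0,-0.36],0,0.5],
    [[0.03,0.07,-0.48],-0.07,0.5],
    [[0.06,0.14,-0.55],-0.15,0.5],
    [[0.09,0.22,-0.55],-0.22,0.5],
    [[0.12,0.3,-0.55],-0.3,0.5],
    [[0.13,0.31,-0.55],-0.38,0.5],
    [[0.13,0.31,-0.55],-0.45,0.5],
    [[0.13,0.31,-0.55],-0.53,0.5],
    [[0.13,0.31,-0.55],-0.6,0.5],
    [[0.13,0.31,-0.55],-0.6,0.5]
  ]
}}

```text
time_s: 19.32
position: [508.1, -205.9, 169.1]
orientation: [[0.738, 0.675, -0.001], [0.675, -0.738, 0.0], [-0.0, -0.001, -1.0]]
ft_force: [0.3, -0.5, -1.6]
finger_gap: 0.623
grip_force: 20.0
```

```bash
python3 -c "
from h import *
go(541.2,-338.2,120,84.9)"
```

```text
t 19.32 at [ 508.1 -205.9  169.1] yaw 42.47 j [-0.6   0.43  1.53 -0.    1.19  0.23] gap 54.8 -> row [-0.2163, 0.3998, 0.1633] -0.4715
```

Request:
{"name": "drive_tool", "arguments": {
  "commands": [
    [[-0.06,0.1,0],-0.07,0.5],
    [[-0.12,0.2,0],-0.15,0.5],
    [[-0.18,0.3,0],-0.22,0.5],
    [[-0.216,0.4,0],-0.3,0.5],
    [[-0.216,0.4,0.05],-0.38,0.5],
    [[-0.216,0.4,0.1],-0.45,0.5],
    [[-0.216,0.4,0.163],-0.472,0.5],
    [[-0.216,0.4,0.163],-0.472,0.5],
    [[-0.216,0.4,0.163],-0.472,0.5],
    [[-0.216,0.4,0.163],-0.472,0.5],
    [[-0.216,0.4,0.163],-0.472,0.5]
  ]
}}

```text
time_s: 20.23
position: [541.4, -338.7, 121.9]
orientation: [[0.094, 0.996, 0.002], [0.996, -0.094, -0.001], [-0.001, 0.002, -1.0]]
ft_force: [0.4, 1.2, -1.4]
finger_gap: 0.617
grip_force: 20.0
```

Run:
```python
from h import *
go(541.2,-338.2,49,84.9); snap('wrist','w6')
```

```text
t 20.23 at [ 541.4 -338.7  121.9] yaw 84.63 j [-0.74  0.66  1.27  0.    1.21 -0.65] gap 54.3 -> row [0.0017, -0.0013, 0.2431] -0.003
```

View pics/w6.png

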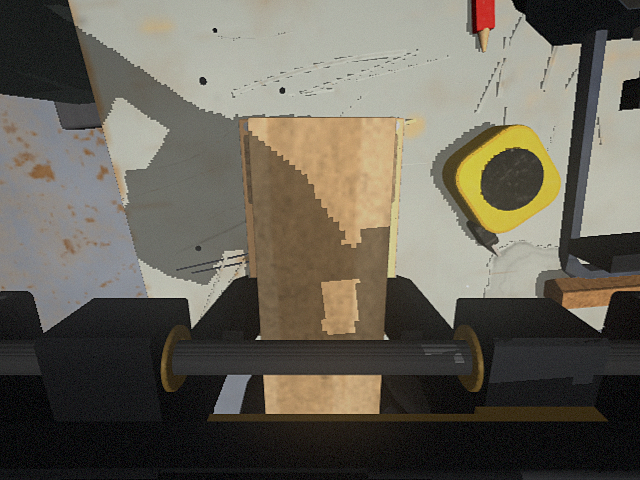

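The board is held level and parallel to the base, with the base edges evenly visible at columns 243 and 403. Lowering.

Request:
{"name": "drive_tool", "arguments": {
  "commands": [
    [[0.002,-0.001,0.05],-0.003,0.5],
    [[0.002,-0.001,0.12],-0.003,0.5],
    [[0.002,-0.001,0.18],-0.003,0.5],
    [[0.002,-0.001,0.22],-0.003,0.5],
    [[0.002,-0.001,0.235],-0.003,0.5],
    [[0.002,-0.001,0.243],-0.003,0.5],
    [[0.002,-0.001,0.246],-0.003,0.5],
    [[0.002,-0.001,0.246],-0.003,0.5],
    [[0.002,-0.001,0.246],-0.003,0.5]
  ]
}}

```text
time_s: 21.03
position: [541.2, -338.1, 48.5]
orientation: [[0.087, 0.996, 0.001], [0.996, -0.087, -0.001], [-0.001, 0.001, -1.0]]
ft_force: [-2.3, 1.8, 6.8]
finger_gap: 0.621
grip_force: 20.0
```

```bash
python3 -c "
from h import *
go(541.2,-338.2,48,84.9)"
```

```text
t 21.03 at [ 541.2 -338.1   48.5] yaw 84.99 j [-0.74  0.75  1.33 -0.    1.06 -0.65] gap 54.6 -> row [-0.0003, -0.0, 0.0017] 0.001
```

Request:
{"name": "drive_tool", "arguments": {
  "commands": [
    [[0,0,0],0,0.9],
    [[0,0,0],0,0.9],
    [[0,0,0],0,0.9],
    [[0,0,0],0,0.9],
    [[0,0,-0.05],0,0.9],
    [[0,0,-0.15],0,0.9],
    [[0,0,-0.28],0,0.9],
    [[0,0,-0.42],0,0.9],
    [[0,0,-0.56],0,0.9],
    [[0,0,-0.7],0,0.9],
    [[0,0,-0.74],0.06,0.9],
    [[0,0,-0.74],0.12,0.9]
  ]
}}

```text
time_s: 22.03
position: [541.6, -338.5, 273.7]
orientation: [[0.276, 0.961, 0.006], [0.961, -0.276, -0.006], [-0.004, 0.007, -1.0]]
ft_force: [0.5, 0.1, -0.5]
finger_gap: 0.9
grip_force: 0.0
```

Run:
```python
from h import *
go(500,-200,275,0)
d=snap('top','t2')
print(wood(d,(541.2,-338.2),66,lo=90))
```

```text
t 22.03 at [ 541.6 -338.5  273.7] yaw 73.96 j [-0.74  0.55  1.06  0.    1.53 -0.46] gap 79.2 -> row [0.4052, -0.2608, -0.0077] 0.8217
(array([428, 195]), array([18, 93, 85], dtype=uint8))
```

Request:
{"name": "drive_tool", "arguments": {
  "commands": [
    [[0.08,-0.035,-0.05],0.07,0.9],
    [[0.16,-0.07,-0.09],0.15,0.9],
    [[0.24,-0.11,-0.09],0.22,0.9],
    [[0.32,-0.15,-0.09],0.3,0.9],
    [[0.4,-0.18,-0.09],0.37,0.9],
    [[0.48,-0.22,-0.09],0.45,0.9],
    [[0.56,-0.26,-0.09],0.53,0.9],
    [[0.64,-0.3,-0.09],0.6,0.9],
    [[0.72,-0.33,-0.09],0.68,1],
    [[0.8,-0.37,-0.09],0.76,1],
    [[0.805,-0.373,-0.09],0.82,1],
    [[0.805,-0.373,-0.09],0.82,1]
  ]
}}

```text
time_s: 23.08
position: [498.6, -73.7, 295.5]
orientation: [[1.0, 0.008, -0.0], [0.008, -1.0, 0.0], [-0.0, -0.0, -1.0]]
ft_force: [-0.3, -0.0, -0.6]
finger_gap: 1.0
grip_force: 0.0
```

Request:
{"name": "drive_tool", "arguments": {
  "commands": [
    [[-0.02,-0.13,0],0,1],
    [[-0.03,-0.26,0],0,1],
    [[-0.05,-0.39,0],0,1],
    [[-0.06,-0.52,0],0,1],
    [[-0.08,-0.65,0],0,1],
    [[-0.09,-0.78,0],0,1],
    [[-0.1,-0.867,0],0,1],
    [[-0.1,-0.867,0],0,1],
    [[-0.1,-0.867,0],0,1],
    [[-0.1,-0.867,0],0,1]
  ]
}}

```text
time_s: 23.92
position: [467.4, 184.1, 295.3]
orientation: [[1.0, 0.009, -0.001], [0.009, -1.0, -0.0], [-0.001, 0.0, -1.0]]
ft_force: [-0.1, 0.0, 0.6]
finger_gap: 1.001
grip_force: 0.0
```

Run:
```python
from h import *
go(577,184,300,-8)
d=snap('top','t3')
for lo in (90,105): print(wood(d,(541.2,-338.2),66,box=(60,60),lo=lo))
d=snap('wrist','w7')
```

```text
t 23.92 at [467.4 184.1 295.3] yaw 0.5 j [ 0.14  0.23  1.46 -0.    1.45  1.7 ] gap 88.1 -> row [0.3653, 0.0034, -0.0159] 0.0944
(array([428, 195]), (array([ 547.4, -337.7]), (160.8, 68.6), 84.9))
(array([428, 195]), (array([ 547.7, -338. ]), (160.3, 68.4), 85.15))
```

View pics/w7.png

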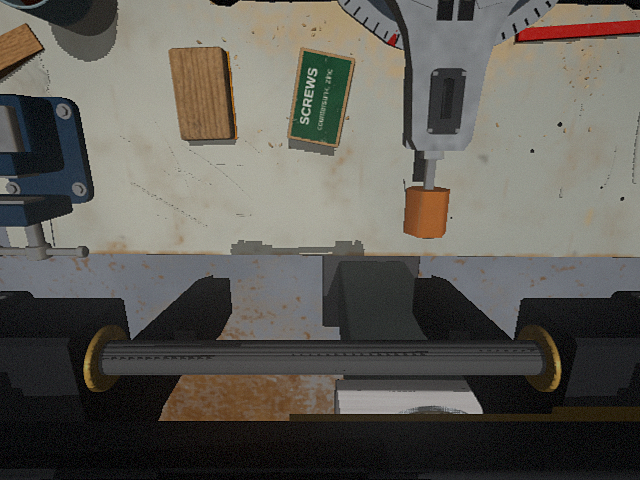

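The carton's top has corners near (303,48), (354,57), (341,147) and (289,137). The saw arm's near edge is at column 404.

Run:
```python
from h import *
d=load("w7"); g=cv2.cvtColor(d["frame"],cv2.COLOR_RGB2HSV)
m=((g[:,:,0]>40)&(g[:,:,0]<90)&(g[:,:,1]>90)).astype(np.uint8)
m=cv2.morphologyEx(m,cv2.MORPH_CLOSE,np.ones((9,9)))
b=blob(d,m,(335,100)); print("green",rect(ray(d,b,46)[:,:2]),b.min(0),b.max(0))
print("corners",rect(ray(d,[(303,48),(354,57),(341,147),(289,137)],46)[:,:2]))
print("arm edge z80",ray(d,[(404,60),(404,140),(400,20)],80).round())
t=load("top0"); g=cv2.cvtColor(t["frame"],cv2.COLOR_RGB2HSV)
m=((g[:,:,0]>40)&(g[:,:,0]<95)&(g[:,:,1]>70)).astype(np.uint8)
m=cv2.morphologyEx(m,cv2.MORPH_CLOSE,np.ones((7,7)))
b=blob(t,m,(256,271)); print("top",rect(ray(t,b,46)[:,:2]))
go(576,185,100,-8)
```

```text
green (array([580.5, 186.2]), (87.6, 51.1), -10.43) [291  51] [350 143]
corners (array([580.7, 182.9]), (93.8, 60.4), -10.13)
arm edge z80 [[613. 104.  80.]
 [538.  98.  80.]
 [647. 110.  80.]]
top (array([582.2, 187.1]), (84.4, 48.4), -10.46)
t 24.02 at [467.5 183.7 295.5] yaw 0.38 j [ 0.14  0.23  1.46 -0.    1.45  1.71] gap 87.9 -> row [0.362, -0.002, 0.6517] 0.0931
```

Request:
{"name": "drive_tool", "arguments": {
  "commands": [
    [[0.13,-0.001,0],0.07,1],
    [[0.26,-0.002,0.05],0.119,1],
    [[0.377,-0.003,0.15],0.119,1],
    [[0.377,-0.003,0.28],0.119,1],
    [[0.377,-0.003,0.41],0.119,1],
    [[0.377,-0.003,0.54],0.119,1],
    [[0.377,-0.003,0.65],0.119,1],
    [[0.377,-0.003,0.69],0.119,1],
    [[0.377,-0.003,0.69],0.119,1],
    [[0.377,-0.003,0.69],0.119,1],
    [[0.377,-0.003,0.69],0.119,1]
  ]
}}

```text
time_s: 24.93
position: [581.5, 186.5, 91.3]
orientation: [[0.984, -0.179, 0.004], [-0.179, -0.984, 0.0], [0.004, -0.001, -1.0]]
ft_force: [0.3, 0.6, 0.2]
finger_gap: 1.0
grip_force: 0.0
```

Run:
```python
from h import *
go(580.6,185.5,22,-10.3)
```

```text
t 24.93 at [581.5 186.5  91.3] yaw -10.32 j [ 0.12  0.64  1.4  -0.    1.1   1.87] gap 88.0 -> row [-0.0034, 0.004, 0.231] -0.0002
```

Request:
{"name": "drive_tool", "arguments": {
  "commands": [
    [[-0.003,0.002,0.05],0,1],
    [[-0.003,0.002,0.12],0,1],
    [[-0.003,0.002,0.18],0,1],
    [[-0.003,0.002,0.215],0,1],
    [[-0.003,0.002,0.23],0,1],
    [[-0.003,0.002,0.23],0,1],
    [[-0.003,0.002,0.23],0,1],
    [[-0.003,0.002,0.23],0,1]
  ]
}}

```text
time_s: 25.6
position: [580.0, 186.3, 21.1]
orientation: [[0.984, -0.179, 0.002], [-0.179, -0.984, 0.0], [0.002, -0.001, -1.0]]
ft_force: [-0.6, -0.6, 0.6]
finger_gap: 1.001
grip_force: 0.0
```

Request:
{"name": "drive_tool", "arguments": {
  "commands": [
    [[0,0,0],0,0.55],
    [[0,0,0],0,0.55],
    [[0,0,0],0,0.55],
    [[0,0,0],0,0.55],
    [[0,0,0],0,0.55],
    [[0,0,0],0,0.55],
    [[0,0,0],0,0.55]
  ],
  "grip_force": 35
}}

```text
time_s: 26.18
position: [579.3, 186.3, 19.9]
orientation: [[0.984, -0.179, 0.0], [-0.179, -0.984, 0.0], [0.0, -0.0, -1.0]]
ft_force: [-0.7, 1.0, 2.1]
finger_gap: 0.675
grip_force: 35.0
```

Run:
```python
from h import *
go(580.6,185.5,22,-10.3)
```

```text
t 26.18 at [579.3 186.3  19.9] yaw -10.32 j [0.12 0.73 1.45 0.   0.96 1.87] gap 59.4 -> row [0.0049, 0.0018, -0.007] -0.0002
```

Request:
{"name": "drive_tool", "arguments": {
  "commands": [
    [[0,0,-0.04],0,0.55],
    [[0,0,-0.12],0,0.55],
    [[0,0,-0.22],0,0.55],
    [[0,0,-0.34],0,0.55],
    [[0,0,-0.47],0,0.55],
    [[0,0,-0.6],0,0.55],
    [[0,0,-0.73],0,0.55],
    [[0,0,-0.84],0,0.55],
    [[0,0,-0.87],0,0.55],
    [[0,0,-0.87],0,0.55]
  ]
}}

```text
time_s: 27.02
position: [579.5, 186.3, 282.7]
orientation: [[0.984, -0.179, 0.004], [-0.179, -0.984, 0.0], [0.004, -0.001, -1.0]]
ft_force: [-0.5, 0.1, -5.3]
finger_gap: 0.679
grip_force: 35.0
```

Run:
```python
from h import *
go(500,-75,280,30);
```

```text
t 27.02 at [579.5 186.3 282.7] yaw -10.31 j [ 0.12  0.48  1.15 -0.    1.51  1.87] gap 59.8 -> row [-0.1049, 0.9042, 0.0078] -0.4479
```

Request:
{"name": "drive_tool", "arguments": {
  "commands": [
    [[-0.01,0.06,0],0,0.55],
    [[-0.02,0.16,0],-0.05,0.55],
    [[-0.03,0.28,0],-0.1,0.55],
    [[-0.05,0.4,0],-0.16,0.55],
    [[-0.06,0.52,0],-0.22,0.55],
    [[-0.08,0.64,0],-0.29,0.55],
    [[-0.09,0.76,0],-0.36,0.55],
    [[-0.1,0.86,0],-0.42,0.55],
    [[-0.105,0.904,0],-0.448,0.55],
    [[-0.105,0.904,0],-0.448,0.55]
  ]
}}

```text
time_s: 27.85
position: [498.1, -77.1, 277.9]
orientation: [[0.867, 0.499, -0.005], [0.499, -0.867, 0.001], [-0.004, -0.004, -1.0]]
ft_force: [-0.3, -0.5, -4.1]
finger_gap: 0.677
grip_force: 35.0
```

Run:
```python
from h import *
go(541.1,-339.5,240,84.9);
```

```text
t 27.85 at [498.1 -77.1 277.9] yaw 29.91 j [-0.39  0.24  1.49 -0.    1.42  0.66] gap 59.6 -> row [-0.3113, 0.8301, 0.1245] -0.611
```

Request:
{"name": "drive_tool", "arguments": {
  "commands": [
    [[-0.03,0.07,0],-0.06,0.55],
    [[-0.06,0.16,0],-0.12,0.55],
    [[-0.1,0.27,0],-0.19,0.55],
    [[-0.14,0.38,0],-0.26,0.55],
    [[-0.18,0.49,0],-0.33,0.55],
    [[-0.22,0.6,0.02],-0.4,0.55],
    [[-0.26,0.7,0.05],-0.47,0.55],
    [[-0.3,0.78,0.08],-0.54,0.55],
    [[-0.311,0.82,0.12],-0.59,0.55],
    [[-0.311,0.83,0.124],-0.611,0.55],
    [[-0.311,0.83,0.124],-0.611,0.55],
    [[-0.311,0.83,0.124],-0.611,0.55]
  ]
}}

```text
time_s: 28.85
position: [543.5, -336.1, 241.6]
orientation: [[0.089, 0.996, -0.002], [0.996, -0.089, 0.002], [0.002, -0.002, -1.0]]
ft_force: [-0.3, -0.2, -5.0]
finger_gap: 0.681
grip_force: 35.0
```

Run:
```python
from h import *
go(541.1,-339.5,110,84.9); snap('wrist','w8')
d=load('w8'); a=np.radians(-5.1); R=np.array([[np.cos(a),-np.sin(a)],[np.sin(a),np.cos(a)]])
P=(R@np.array([[27.5,80],[-27.5,80]]).T).T+[541.2,-338.2]
print("expected board end corners",proj(d,np.c_[P,[66,66]]).round())
P=(R@np.array([[62,86],[-62,86]]).T).T+[541.2,-338.2]; print("base",proj(d,np.c_[P,[6,6]]).round())
```

```text
t 28.85 at [ 543.5 -336.1  241.6] yaw 84.92 j [-0.74  0.57  1.1   0.    1.47 -0.65] gap 59.9 -> row [-0.0128, -0.0059, 0.4388] 0.0002
expected board end corners [[350. 131.]
 [290. 131.]]
base [[378. 127.]
 [264. 127.]]
```

View pics/w8.png

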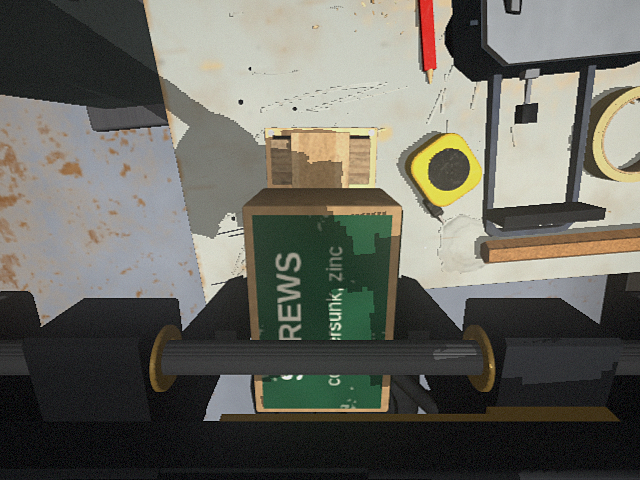

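The board's end is at (290–348,130), as predicted. The carton is held upright and its far top edge is at row 206. I'll check its offset along the tool x and then go down.

Request:
{"name": "drive_tool", "arguments": {
  "commands": [
    [[-0.013,-0.006,0.06],0,0.55],
    [[-0.013,-0.006,0.16],0,0.55],
    [[-0.013,-0.006,0.28],0,0.55],
    [[-0.013,-0.006,0.38],0,0.55],
    [[-0.013,-0.006,0.42],0,0.55],
    [[-0.013,-0.006,0.44],0,0.55],
    [[-0.013,-0.006,0.44],0,0.55],
    [[-0.013,-0.006,0.44],0,0.55],
    [[-0.013,-0.006,0.44],0,0.55]
  ]
}}

```text
time_s: 29.65
position: [542.0, -341.5, 113.7]
orientation: [[0.087, 0.996, 0.003], [0.996, -0.087, -0.002], [-0.002, 0.003, -1.0]]
ft_force: [0.1, 0.5, -4.2]
finger_gap: 0.673
grip_force: 35.0
```

Run:
```python
from h import *
d=load('w8'); p=ray(d,[(246,206),(402,206)],267.7); print(p.round(1)); m=p.mean(0)[:2]-[543.5,-336.1]
print("far edge from TCP along tool x",m@[.089,.996],"y",m@[.996,-.089], "width",np.linalg.norm(p[0]-p[1]))
go(541.1,-339.5,86,84.9)
```

```text
[[ 520.1 -285.6  267.7]
 [ 577.  -290.7  267.7]]
far edge from TCP along tool x 48.19342322811298 y 0.767251159964967 width 57.17689164631046
t 29.65 at [ 542.  -341.5  113.7] yaw 85.0 j [-0.74  0.67  1.27 -0.    1.19 -0.66] gap 59.2 -> row [0.0066, -0.0039, 0.0924] 0.0011
```

Request:
{"name": "drive_tool", "arguments": {
  "commands": [
    [[0.007,-0.003,0.02],0,0.55],
    [[0.007,-0.003,0.05],0,0.55],
    [[0.007,-0.003,0.075],0,0.55],
    [[0.007,-0.003,0.085],0,0.55],
    [[0.007,-0.003,0.09],0,0.55],
    [[0.007,-0.003,0.093],0,0.55],
    [[0.007,-0.003,0.093],0,0.55],
    [[0.007,-0.003,0.093],0,0.55]
  ]
}}

```text
time_s: 30.32
position: [540.2, -338.5, 85.8]
orientation: [[0.087, 0.996, -0.001], [0.996, -0.087, 0.0], [0.0, -0.001, -1.0]]
ft_force: [-8.8, 6.2, 16.2]
finger_gap: 0.679
grip_force: 35.0
```

Run:
```python
from h import *
go(541.1,-339.4,86,84.9)
```

```text
t 30.32 at [ 540.2 -338.5   85.8] yaw 85.02 j [-0.74  0.7   1.31 -0.    1.14 -0.66] gap 59.8 -> row [-0.0027, 0.0032, -0.0007] 0.0013
```

Request:
{"name": "drive_tool", "arguments": {
  "commands": [
    [[0,0,-0.003],0,0.55],
    [[0,0,-0.003],0,0.55],
    [[0,0,-0.003],0,0.55]
  ]
}}

```text
time_s: 30.57
position: [540.4, -338.7, 85.8]
orientation: [[0.087, 0.996, -0.0], [0.996, -0.087, -0.0], [-0.0, -0.0, -1.0]]
ft_force: [-3.8, 4.7, 8.7]
finger_gap: 0.679
grip_force: 35.0
```

Run:
```python
from h import *
go(541.1,-339.4,86,84.9); print(r.state()["ft_force"])
```

```text
t 30.57 at [ 540.4 -338.7   85.8] yaw 85.01 j [-0.74  0.7   1.3  -0.    1.14 -0.66] gap 59.8 -> row [-0.0022, 0.0025, -0.0006] 0.0012
[-3.77255467  4.69614379  8.71116724]
```

Request:
{"name": "drive_tool", "arguments": {
  "commands": [
    [[0,0,-0.005],0,0.55],
    [[0,0,-0.005],0,0.55],
    [[0,0,-0.005],0,0.95],
    [[0,0,-0.005],0,0.95],
    [[0,0,-0.005],0,0.95],
    [[0,0,-0.005],0,0.95],
    [[0,0,-0.05],0,0.95],
    [[0,0,-0.15],0,0.95],
    [[0,0,-0.28],0,0.95],
    [[0,0,-0.42],0,0.95],
    [[0,0,-0.55],0,0.95],
    [[0,0,-0.6],0,0.95]
  ]
}}

```text
time_s: 31.57
position: [541.3, -339.4, 271.0]
orientation: [[0.087, 0.996, 0.007], [0.996, -0.087, -0.006], [-0.005, 0.007, -1.0]]
ft_force: [0.1, -0.0, -0.1]
finger_gap: 0.946
grip_force: 0.0
```

Request:
{"name": "drive_tool", "arguments": {
  "commands": [
    [[-0.13,0,0],0,0.95],
    [[-0.26,0,0],0,0.95],
    [[-0.35,0,0],0,0.95],
    [[-0.35,0,0],0,0.95],
    [[-0.35,0,0],0,0.95],
    [[-0.35,0,0],0,0.95]
  ]
}}

```text
time_s: 32.07
position: [531.6, -442.7, 264.5]
orientation: [[0.087, 0.996, 0.0], [0.996, -0.087, 0.0], [0.0, 0.0, -1.0]]
ft_force: [-0.2, 0.2, 0.3]
finger_gap: 0.947
grip_force: 0.0
```

Run:
```python
from h import *
go(541.1,-339.5,250,84.9); snap('wrist','w9')
```

```text
t 32.07 at [ 531.6 -442.7  264.5] yaw 85.02 j [-0.86  0.7   0.83  0.    1.61 -0.78] gap 83.4 -> row [0.3456, 0.0017, 0.0485] 0.0013
```

View pics/w9.png

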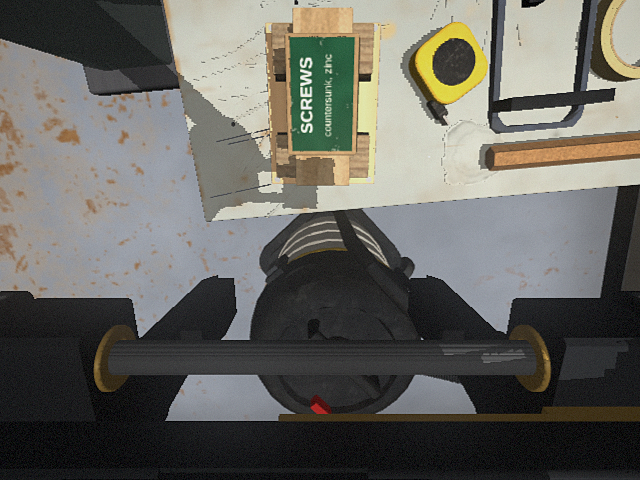

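The stack is standing: carton top (286–358, 36–153), board ends at rows 8 and 185 (columns 293–352), base from about (267,23) to (376,184). I'll check it in numbers.

Run:
```python
from h import *
d=load('w9')
a=np.radians(-5.1); R=np.array([[np.cos(a),-np.sin(a)],[np.sin(a),np.cos(a)]]); C=np.array([541.2,-338.2])
loc=lambda px,z:((ray(d,px,z)[:,:2]-C)@R).round(1).tolist()
print("carton",loc([(286,36),(358,36),(358,153),(288,153)],112))
print("board ends",loc([(293,8),(353,8),(293,184),(350,185)],66))
print("base",loc([(380,23),(375,183),(267,23)],6))
g=cv2.cvtColor(d["frame"],cv2.COLOR_RGB2HSV)
m=((g[:,:,0]>40)&(g[:,:,0]<90)&(g[:,:,1]>90)).astype(np.uint8); m=cv2.morphologyEx(m,cv2.MORPH_CLOSE,np.ones((9,9)))
q=rect(ray(d,blob(d,m,(323,100)),112)[:,:2]); print("green",q,(np.array(q[0])-C)@R)
# bearer ends (z=44) on right side
print("bearers",loc([(372,27),(372,80),(369,135),(367,183)],44))
```

```text
carton [[-29.2, 44.4], [28.0, 44.5], [30.9, -45.8], [-30.1, -45.9]]
board ends [[-26.7, 78.6], [27.2, 78.6], [-30.3, -79.1], [28.5, -80.0]]
base [[61.2, 84.1], [63.8, -85.9], [-59.3, 84.0]]
green (array([ 540.4, -337.9]), (87.1, 51.3), 84.98) [-0.82350114  0.22769688]
bearers [[47.8, 69.7], [49.9, 22.7], [49.1, -30.4], [49.0, -80.9]]
```

```bash
python3 -c "
from plant import r
print(r.close_job())"
```

```text
the job is handed in; nothing more can be done
None
```

The stack is built in the order asked and handed in at about 32 s: bearers on the pads, board across them, carton on top, with all positions measured within about 1–2 mm of centre and the sanding block and tape measure untouched.

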